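Bed the cover glass in the slide press

TASK

Slide the slide carrier home on the bed of the hand press, its end flush against the rear fence and its long side flush against the side rail. Then pull the sprung lever down until you feel the foot land on the cover glass, pull about 10 N harder than the return spring alone needs (about 40 N at the foot), hold that for a second without crushing the glass, and ease the lever slowly back up to its rest, never letting it fly up. Leave the carrier flush under the press, the lever up and released, and the things standing around undisturbed.

Things in the scene. Friction and masses are not known exactly. Their poses are not given: they have to be found in the camera images.
- press: White hand press fixed to the table. Origin at table height below the ram's axis; x from its open front to the column behind, y to the lever's side, z up. Its bed, 290 x 160 mm (x -180 to 110, y -60 to 100), has its top at z = 20 mm. A head (z 115 to 210, x -28 to 110, y -35 to 85) overhangs it from a column (x from 62). A ram with a sprung foot comes down at x = y = 0.
- corner (a point): Point on the press's bed in the corner of two steel strips 14 mm tall, at x = 45, y = -30, z = 20 mm of the press; axes as the press. The rear fence (front face at x = 45) runs from here 85 mm to +y; the side rail (inner face at y = -30) runs from here 145 mm to -x.
- ram: Vertical steel ram 26 mm square, with the screw and 22 mm round foot it carries. Origin on its axis, 45 mm above the table when up. Moves down 46 mm per rad of lever, 35 mm in all. The foot's screw is set anew each start: lever up, the foot hangs 6 to 20 mm above the glass. The foot's buffer spring: after landing each mm of ram adds 5 N.
- lever (a joint): Lever angle, rad: 0 = rest (up, 0.49 above level, pointing to the press's +y), grows as pulled down, 0.76 = lower stop. A spring drives it up; free, it flies. Keep its rise well under 1 rad/s (0.18 m/s at the handle). Downward pull at the handle for the spring alone: 3.5 N at rest rising evenly to 5 N at the stop (a gripped bar adds some friction); each 10 N at the foot adds 2.6 N.
- handle (a point): Middle of the black round handle bar, 22 mm diameter, 95 mm long, along the press's x (x = -120 to -25, this point at -75 mm), 180 mm from the lever's hinge axis, which runs along the press's x through y = 46, z = 160 mm of the press. Lever up: at y = 205, z = 245 mm of the press. Site axes turn with the lever.
- carrier: Loose aluminium slide carrier, about 250 g: plate 150 x 60 x 8 mm bearing a glass slide (top 10 mm above the underside, cover glass at x = 30 mm) and an upright tab. Origin at the underside's centre, x along its length away from the tab. Starts on the bed, 40 to 70 mm out to the front, off the rail, askew. Home: origin at x = -30, y = 0, z = 20 mm of the press, x axes alike.
- tab (a point): On the carrier's upright tab: 24 mm along the carrier's x, 8 mm thick along its y, rising from 8 to 42 mm above the underside. This point: mid-thickness, 34 mm above the underside, x = -62 mm of the carrier.
- slide_box: Bystander: open white box of slides, 85 x 110 x 35 mm, 300 g. Origin at the centre of its underside.
- reagent: Bystander: small amber bottle, 44 mm diameter, 85 mm tall, 150 g. Origin at the centre of its underside.
- tumbler: Bystander: lilac plastic tumbler, 72 mm diameter, 100 mm tall, 120 g. Origin at the centre of its underside.

How it is judged:
On the way, in this order (a step that is already met when the one before it is completed fails the run):
1. the carrier lies flush in the corner of fence and rail, lever still up (x of carrier in the frame of press between -0.0335 and -0.0265 m and y of carrier in the frame of press between -0.0035 and 0.0035 m and z of carrier in the frame of press between 0.016 and 0.024 m and angle between the x axis of carrier and the x axis of press, either way round below 0.04 rad and value of joint lever below 0.15 rad and contact force between ram and carrier below 1 N), for 0.3 s.
2. the foot presses the cover glass with 28 to 55 N (x of carrier in the frame of press between -0.0335 and -0.0265 m and y of carrier in the frame of press between -0.0035 and 0.0035 m and z of carrier in the frame of press between 0.016 and 0.024 m and angle between the x axis of carrier and the x axis of press, either way round below 0.04 rad and contact force between ram and carrier between 28 and 55 N), for 0.7 s.
3. the lever is eased back up to its rest (value of joint lever below 0.05 rad), for 0.2 s.
At the end, for the whole second after the job is handed in: Carrier on the bed, flush with the rear fence and side rail (within 3.5 mm each and 0.04 rad) and at rest; lever up at its rest (under 0.05 rad), foot off the glass (x of carrier in the frame of press between -0.0335 and -0.0265 m and y of carrier in the frame of press between -0.0035 and 0.0035 m and z of carrier in the frame of press between 0.016 and 0.024 m and angle between the x axis of carrier and the x axis of press, either way round below 0.04 rad and value of joint lever below 0.05 rad and linear speed of carrier below 0.01 m/s and contact force between ram and carrier below 1 N); the robot touches nothing.
It fails at once if the glass is crushed (over 70 N from the foot) (contact force between ram and carrier above 70 N).
It fails at once if the lever flies back up (faster than 1.2 rad/s) (velocity of joint lever below -1.2 rad/s).
It fails at once if the foot presses on a carrier that is not flush in its corner (contact force between ram and carrier above 5 N and not (x of carrier in the frame of press between -0.0335 and -0.0265 m and y of carrier in the frame of press between -0.0035 and 0.0035 m and z of carrier in the frame of press between 0.016 and 0.024 m and angle between the x axis of carrier and the x axis of press, either way round below 0.04 rad)).
It fails at once if the slide box, bottle or tumbler is disturbed (moved 20 mm) (distance of any of slide_box, reagent, tumbler from where it was at the start of the episode above 0.02 m).
It also fails if it takes over 72 s, if anything falls off the work surface, if the arm or the gripper's body presses on something with over 40 N, if the wrist force passes 120 N, or if a joint passes its speed limit or range.

ROBOT

A 7-joint arm with a two-finger parallel gripper is mounted at the origin on the work surface. World frame = base frame: x ahead of the robot, y to its left, z up, the work surface at z = 0. Lengths are in m, angles in rad, forces in N, time in s.
With the tool pointing down it reaches from about 0.35 to 0.9 m from the base axis. Payload 8.1 kg.
Tool frame: the origin (TCP) lies at the very end of the fingers, on their centre line; the grasp point (between the pads) lies 19 mm behind it; z points along the fingers, y is the line along which they close (so a half turn about z gives the same grasp; the last joint's range is limited). The gripper opens to 92 mm and grips with 3 to 60 N. Pads are 19 mm wide; open, the fingers measure 130 mm over their backs; the gripper's body (75 mm by 190 mm) begins 47 mm behind the grasp point.
Start: joints at [-0.103, 0.434, 0.025, 1.573, -0.012, 1.134, -0.075], TCP at [0.625, -0, 0.227] pointing down, gripper open.
Joint ranges: [-2.62, 2.62], [-0.44, 2.09], [-1.27, 1.32], [0.08, 2.57], [-1.32, 4.46], [0.12, 2], [-2.74, 2.74]. Speed limits (rad/s): [2.22, 2.22, 3.01, 3.01, 3.14, 3.14, 3.14].

INTERFACE

Orientations are given as a rotation vector (axis times angle).
In Python, from cell import observe, get_image, sign_off, find_in, trace, place_of gives the robot as it stands. The module is installed in compiled form; this text tells all that it offers.
- The arm moves only by the shell command python3 -m handwheel 'ROWS' [OPENING] [FORCE]. ROWS is JSON, a list of rows, each a list of 6 numbers: the shift along the tool's x, y, z each as a share of 0.02 m, from -1 to 1, then the turn, a rotation vector about the tool's x, y, z each as a share of 4 degrees, from -1 to 1. A call has 1 to 8 rows; each row shifts and turns the commanded pose from where the row before left it, along the tool's axes as they then stand; what a row does not reach is not made up. A row lasts 1/12 s, in which the tool goes at most 41.7 mm and 7.16 degrees, less where a joint would pass 70% of its speed; a pose out of reach is approached as far as the arm can. A call with a number of a shift or a turn outside -1 to 1 is refused whole. A call with a gripper value outside its range is refused whole. OPENING is the opening, from 0 (shut) to 1 (fully open), set as the call begins (- or left out, the last holds). The fingers move at their own pace and stop on an object; FORCE is the grip in N (left out, the last holds). Time passes only in rows, so rows that do not move let the fingers close. It gives the time, the measured TCP pose, the force, the opening and the grip force at its end, in the units of the state.
- observe(): the state, without advancing time (a new reading comes with each control period).
- get_image(name): name is "scene" or "side" or "wrist"; returns a dict with "image" (420x560x3 uint8, red, green, blue), "fx", "fy", "cx", "cy" (pixels), "position" and "orientation" of the camera in the world. Camera axes: x right, y down, z forward; pixel columns grow to the right and rows downward; lengths in m; the calibration is good to about 2 mm. The wrist camera is an equidistant fisheye: a pixel r from the principal point sees the ray r / f radians off the axis. A picture is of the moment at which its call begins. There is no depth.
- sign_off(): hands the job in; it is judged then, once.
Trained networks look in the newest picture that a camera, given by its name, has taken for a name from the list of things; names that differ only in an ending like _2 or _b are one class to them, and where a whole thing is asked for, a point or a joint stands for the part that bears it (a point fixed in the world has none). Each returns a list of dicts, best first, with "score" (0 to 1); they miss things now and then, are a little off and sometimes report something else, mostly with a low value. They report only what shows in the picture. A call takes as long as a camera call.
- find_in(label, camera): "rect" ([centre column, centre row, width, height] as shares, 0 to 1, of the picture: columns of its width, rows of its height, round what is visible of it).
- trace(label, camera): "region" (420x560 bool, what is visible of it) and "rect" ([centre column, centre row, width, height] as shares, 0 to 1, of the picture: columns of its width, rows of its height, round what is visible of it).
- place_of(label, camera): "point" ([column, row] as shares, 0 to 1, of the picture: columns of its width, rows of its height: a listed point, or the origin of a listed thing).
The state is a dict: "clock": time; "joints": joint angles; "dq": joint speeds; "joint_efforts": joint torques, N m; "position": TCP position; "ee_rot": TCP orientation; "force": force on the tool from outside, world axes, zero at the start; "ft_torque": the same for the moment, N m; "width": opening from 0.0 (shut) to 1.0 (fully open); "gripper_force": force on a finger pad.
Only numpy, scipy, OpenCV 4.12 (cv2) and the standard library are available. Lean on these libraries where they do the work, as an engineer would, in place of code of your own. Each camera call takes 0.05 s, during which the arm holds its last target. There are 200 camera calls.

## Working session

There is one attempt and no reset: what is moved stays moved. The work goes in short steps, Python scripts to look and compute and a shell command to move; the robot and the scene stay as the last step left them, time stands still between calls to the robot, and variables do not carry over. Pictures are saved under pics/ and viewed, at most 10 in all, crops included, and the job is handed in when it is done.

```bash
mkdir -p pics
cat > h.py <<'E'
import numpy as np, cv2
from scipy.spatial.transform import Rotation as R
from cell import *
def cam(n):
    g=get_image(n); o=np.array(g["orientation"],float)
    g["R"]=o if o.shape==(3,3) else (R.from_rotvec(o).as_matrix() if o.size==3 else R.from_quat(o).as_matrix())
    g["p"]=np.array(g["position"]); g["n"]=n; return g
def ray(g,uv):
    a=np.array([(uv[0]-g["cx"])/g["fx"],(uv[1]-g["cy"])/g["fy"]])
    if g["n"]=="wrist":
        t=np.linalg.norm(a); d=np.r_[a/max(t,1e-9)*np.sin(t),np.cos(t)]
    else: d=np.r_[a,1]; d/=np.linalg.norm(d)
    return g["R"]@d
def proj(g,P):
    c=g["R"].T@(np.array(P)-g["p"])
    if g["n"]=="wrist":
        t=np.arctan2(np.hypot(c[0],c[1]),c[2]); a=c[:2]/max(np.hypot(c[0],c[1]),1e-9)*t
    else: a=c[:2]/c[2]
    return np.array([a[0]*g["fx"]+g["cx"],a[1]*g["fy"]+g["cy"]])
def tri(obs):
    A=0;b=0
    for g,uv in obs:
        d=ray(g,uv); M=np.eye(3)-np.outer(d,d); A=A+M; b=b+M@g["p"]
    P=np.linalg.solve(A,b); return P,[np.round(proj(g,P)-uv,1) for g,uv in obs]
def onz(g,uv,z):
    d=ray(g,uv); return g["p"]+d*(z-g["p"][2])/d[2]
def pt(l,c):
    r=place_of(l,c); return [(round(x["score"],2),np.round(np.array(x["point"])*[560,420],1)) for x in r[:2]]
def save(g,f): cv2.imwrite(f,g["image"][:,:,::-1])
E
python3 - <<'E'
from h import *
np.set_printoptions(suppress=True,precision=4)
s=observe(); print(s)
for n in ["scene","side","wrist"]:
    g=cam(n); save(g,f"pics/{n}0.png"); print(n,g["orientation"],g["p"],g["fx"],g["cx"],g["cy"])
gs={n:cam(n) for n in ["scene","side","wrist"]}
for l in ["press","corner","ram","handle","carrier","tab","slide_box","reagent","tumbler"]:
    obs=[]
    for n in gs:
        r=pt(l,n); print(l,n,r)
        if r and r[0][0]>.4: obs.append((gs[n],r[0][1]))
    if len(obs)>1: print("   ",*tri(obs))
E
cd pics; python3 -c "
import cv2,numpy as np
cv2.imwrite('a.png',cv2.resize(np.hstack([cv2.imread('scene0.png'),cv2.imread('side0.png')]),(800,300)))"
```

```text
{'clock': 0.0, 'joints': array([-0.1026,  0.4352,  0.025 ,  1.5741, -0.0116,  1.134 , -0.0751]), 'dq': array([ 0.0006,  0.0012, -0.0001,  0.0001, -0.0014, -0.    , -0.0003]), 'joint_efforts': array([  0.0004, -66.7854,   0.9849, -31.4464,  -0.0605,   0.0428,
         0.0001]), 'position': array([ 0.6245, -0.    ,  0.226 ]), 'ee_rot': array([-2.2208, -2.2207,  0.0019]), 'force': array([-0.2787,  0.3575, -0.8117]), 'ft_torque': array([-0.0333, -0.0022, -0.062 ]), 'gripper_force': 0.0, 'width': 1.0010557617040499}
scene [-2.5036  0.4047 -0.1446] [ 0.3436 -0.7527  1.3042] 512.3997577972104 279.7942535213735 211.40700302200167
side [-2.0417  0.9066 -0.4333] [ 0.1015 -0.4875  0.6633] 425.7307672762408 282.17852559370976 215.39795476200106
wrist [ 2.8673 -0.0005 -0.002 ] [0.6242 0.0728 0.3843] 325.19226210127806 279.74449132604104 208.28177199783863
press scene [(0.73, array([303.9, 282.1]))]
press side [(0.95, array([338.2, 295.4]))]
press wrist []
    [ 0.6406 -0.1346 -0.0151] [array([-0.3, -0.7]), array([0.8, 0.7])]
corner scene []
corner side [(0.98, array([363.9, 284.7])), (0.3, array(
[... 721 characters left out ...]
.5]))]
tab side [(0.56, array([285.4, 308.3]))]
tab wrist []
    [ 0.5045 -0.1071  0.0383] [array([-0.4, -0.7]), array([0.9, 0.7])]
slide_box scene [(0.43, array([282.9, 175.8]))]
slide_box side [(0.68, array([240.5, 207.8]))]
slide_box wrist []
    [0.7009 0.2343 0.0127] [array([-0.5, -0.6]), array([0.9, 0.5])]
reagent scene [(0.86, array([293.4, 348.4]))]
reagent side [(0.9, array([385.4, 375.5]))]
reagent wrist []
    [ 0.5485 -0.3078 -0.0257] [array([-0.1, -0.3]), array([0.3, 0.4])]
tumbler scene [(0.94, array([328. , 343.2])), (0.6, array([291. , 349.7]))]
tumbler side [(0.79, array([421.8, 340.9]))]
tumbler wrist []
    [ 0.6357 -0.3299  0.0035] [array([-0.3, -1.4]), array([1.5, 1.6])]
```

View pics/scene0.png

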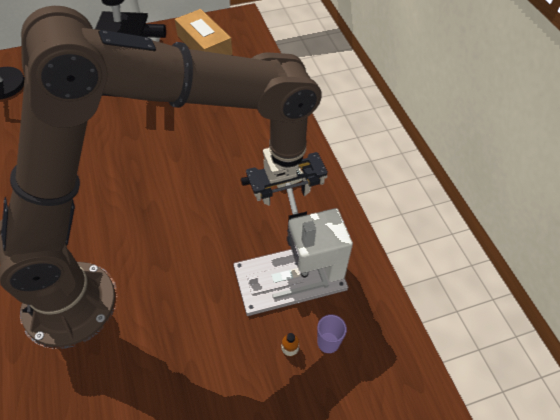

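View pics/side0.png

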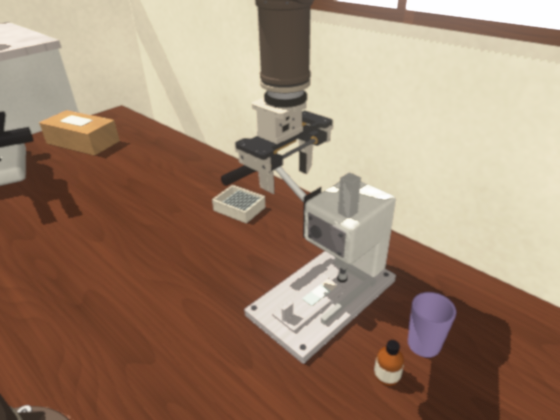

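```bash
python3 -m handwheel '[[0,0,-1,0,0,0],[0,0,-1,0,0,0],[-0.5,-1,-1,0,0,0],[-0.5,-1,-1,0,0,0],[-0.5,-1,0,0,0,0],[-0.5,-1,0,0,0,0],[-0.5,-1,0,0,0,0],[-0.5,-1,0,0,0,0]]' 1
python3 -m handwheel '[[-0.5,-1,0,0,0,-1],[-0.5,-1,0,0,0,-1],[-0.5,0,0,0,0,-1],[-0.5,0,0,0,0,-1],[0,0,0,0,0,-1],[0,0,0,0,0,-1],[0,0,0,0,0,-1],[0,0,0,0,0,-1]]'
python3 -m handwheel '[[0,0,0,0,0,-1],[0,0,0,0,0,-1],[0,0,0,0,0,-1],[0,0,0,0,0,-1],[0,0,0,0,0,-1],[0,0,0,0,0,-1],[0,0,0,0,0,-1],[0,0,0,0,0,-1]]'
python3 -m handwheel '[[0,0,0,0,0,-1],[0,0,0,0,0,-1],[0,0,0,0,0,-1],[0,0,0,0,0,-1],[0,0,0,0,0,-1],[0,0,0,0,0,-1],[0,0,0,0,0,-0.5],[0,0,0,0,0,0]]'
cat > look.py <<'E'
from h import *
import sys
np.set_printoptions(suppress=True,precision=4)
gs={n:cam(n) for n in ["scene","side","wrist"]}
for n in gs: save(gs[n],f"pics/{n}{sys.argv[1]}.png")
s=observe(); print(s["clock"],s["position"],R.from_rotvec(s["ee_rot"]).as_matrix().round(3).tolist(),s["joints"])
for l in sys.argv[2:]:
    obs=[]
    for n in gs:
        r=pt(l,n); print(l,n,r)
        if r and r[0][0]>.4: obs.append((gs[n],r[0][1]))
    if len(obs)>1: print("   ",*tri(obs))
print(gs["wrist"]["p"])
E
python3 look.py 1 press corner ram handle carrier tab
```

```text
clock: 2.32
position: [0.504, -0.0605, 0.3069]
ee_rot: [2.221, 2.221, 0.001]
force: [0.7, -0.3, 0.7]
width: 0.997
gripper_force: 0.0
clock: 2.98
position: [0.4692, -0.1012, 0.3068]
ee_rot: [1.519, 2.75, 0.0]
force: [0.3, 0.6, 0.4]
width: 0.999
gripper_force: 0.0
clock: 3.65
position: [0.4692, -0.1011, 0.3068]
ee_rot: [0.702, 3.062, 0.0]
force: [0.4, -0.0, 0.7]
width: 1.003
gripper_force: 0.0
clock: 4.32
position: [0.4692, -0.1011, 0.3068]
ee_rot: [-0.002, 3.141, -0.0]
force: [0.4, 0.3, 0.3]
width: 1.001
gripper_force: 0.0
4.4667 [ 0.4692 -0.1011  0.3068] [[-1.0, 0.002, 0.0], [0.002, 1.0, -0.0], [-0.0, -0.0, -1.0]] [ 0.1632  0.1396 -0.0713  1.7822  0.0106  1.22    1.6581]
press scene [(0.84, array([301.5, 281.2])), (0.57, array([253.8, 279.1]))]
press side [(0.72, array([338.3, 292.8]))]
press wrist [(0.67, array([255. , 275.2]))]
    [ 0.6315 -0.1406  0.0067] [array([ 0.2, -0.7]), array([ 1. , -0.2]), array([-0. , -1.8])]
corner scene [(0.91, array([319.3, 285.3]))]
corner side [(0.62, array([365.4, 284.1]))]
corner wrist []
    [ 0.6676 -0.1795  0.0296] [array([-0.1, -0.3]), array([
[... 270 characters left out ...]
 178.1])), (0.66, array([328.1, 343.6]))]
handle side [(0.55, array([242.7, 170.3])), (0.31, array([286.1, 306.8]))]
handle wrist []
    [0.5706 0.0627 0.2508] [array([0., 0.]), array([-0., -0.])]
carrier scene [(0.89, array([275.2, 280.6])), (0.4, array([280.3, 173.3]))]
carrier side [(0.76, array([309.1, 302.9]))]
carrier wrist [(0.65, array([267.6, 234.9]))]
    [ 0.5602 -0.1198  0.0174] [array([ 0.3, -1.1]), array([0.8, 0.5]), array([-0.4, -1.4])]
tab scene [(0.85, array([254.4, 277.7]))]
tab side [(0.61, array([287.7, 308.2]))]
tab wrist [(0.78, array([271.1, 196.5]))]
    [ 0.5    -0.1129  0.0486] [array([-0.5,  0.6]), array([-0.8,  0.1]), array([-0.2,  2.3])]
[ 0.3957 -0.101   0.4651]
```

View pics/wrist1.png

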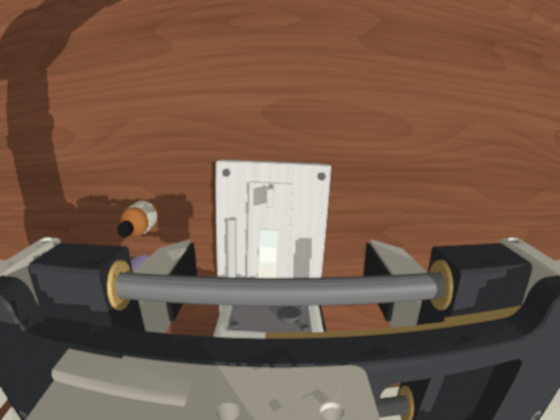

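Run:
```python
from h import *
np.set_printoptions(suppress=True,precision=4)
g=cam("wrist")
for n,uv,z in [("bedL",(217,162),.02),("bedR",(330,165),.02),("bedL2",(217,275),.02),("carL",(249,182),.028),("carR",(293,184),.028),("railtopF",(228,219),.034),("railtopFr",(236,219),.034)]:
    print(n,onz(g,uv,z))
im=g["image"][150:300,200:350]
cv2.imwrite("pics/crop1.png",cv2.resize(im,(600,600),interpolation=cv2.INTER_CUBIC)[:,:,::-1])
```

```text
bedL [ 0.454  -0.1885  0.02  ]
bedR [ 0.4586 -0.0313  0.02  ]
bedL2 [ 0.6286 -0.1987  0.02  ]
carL [ 0.4813 -0.1433  0.028 ]
carR [ 0.4842 -0.083   0.028 ]
railtopF [ 0.5327 -0.1737  0.034 ]
railtopFr [ 0.5327 -0.1624  0.034 ]
```

View pics/crop1.png

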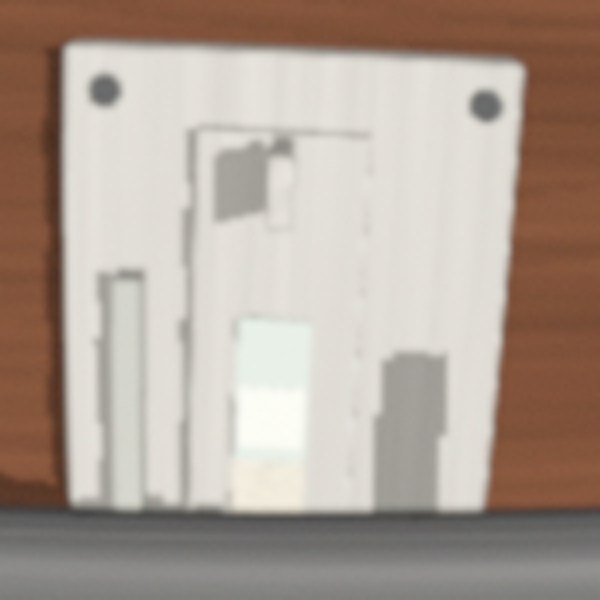

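Run:
```python
from h import *
np.set_printoptions(suppress=True,precision=4)
g=cam("wrist")
def W(c,z): return onz(g,(200+c[0]/4-.375,150+c[1]/4-.375),z)
def ln(n,a,b,z):
    A,B=W(a,z),W(b,z); d=B-A; print(n,A[:2],B[:2],"len %.4f ang %.2f"%(np.hypot(*d[:2]),np.degrees(np.arctan2(d[1],d[0]))))
ln("bedL",(64,55),(71,505),.02); ln("bedR",(525,70),(485,510),.02); ln("bedF",(63,43),(525,63),.02)
ln("railin",(145,275),(143,508),.034); ln("carL",(195,128),(188,508),.028); ln("carR",(372,133),(355,480),.028); ln("carF",(195,128),(372,134),.028)
ln("tabtop",(281,155),(280,228),.062);ln("tabtopw",(268,190),(294,190),.062);ln("slideL",(238,320),(232,508),.03);ln("slideR",(312,325),(305,508),.03)
ln("bolts",(104,90),(486,106),.02)
```

```text
bedL [ 0.4559 -0.1906] [ 0.6301 -0.1982] len 0.1744 ang -2.51
bedR [ 0.4616 -0.03  ] [ 0.6316 -0.0377] len 0.1702 ang -2.58
bedF [ 0.4517 -0.1908] [ 0.4591 -0.0301] len 0.1609 ang 87.35
railin [ 0.5317 -0.1625] [ 0.6234 -0.1677] len 0.0918 ang -3.21
carL [ 0.4808 -0.1442] [ 0.6262 -0.1514] len 0.1456 ang -2.82
carR [ 0.4827 -0.0835] [ 0.614  -0.0883] len 0.1314 ang -2.10
carF [ 0.4808 -0.1442] [ 0.483  -0.0835] len 0.0607 ang 87.90
tabtop [ 0.483  -0.1137] [ 0.507  -0.1142] len 0.0240 ang -1.23
tabtopw [ 0.4944 -0.1179] [ 0.4944 -0.1096] len 0.0083 ang 89.93
slideL [ 0.5497 -0.1305] [ 0.625  -0.1345] len 0.0754 ang -3.05
slideR [ 0.5516 -0.1042] [ 0.6248 -0.107 ] len 0.0733 ang -2.22
bolts [ 0.4685 -0.1767] [ 0.4745 -0.0434] len 0.1334 ang 87.45
```

```bash
python3 -m handwheel '[[-0.65,-0.32,1,0,0,0.63],[-0.65,-0.33,1,0,0,0],[0,0,1,0,0,0],[0,0,1,0,0,0],[0,0,1,0,0,0],[0,0,1,0,0,0],[0,0,1,0,0,0],[0,0,1,0,0,0]]' 0.45 10
python3 -m handwheel '[[0,0,1,0,0,0],[0,0,1,0,0,0],[0,0,1,0,0,0],[0,0,0.5,0,0,0],[0,0,0.5,0,0,0],[0,0,0,0,0,0]]'
python3 look.py 2 tab carrier handle
```

```text
clock: 6.13
position: [0.495, -0.1146, 0.1459]
ee_rot: [0.069, 3.14, -0.0]
force: [1.2, -0.3, -0.2]
width: 0.482
gripper_force: 0.0
clock: 6.63
position: [0.4942, -0.1145, 0.0654]
ee_rot: [-0.069, -3.139, -0.0]
force: [0.9, 0.3, -0.3]
width: 0.451
gripper_force: 0.0
6.7833 [ 0.4955 -0.1147  0.0675] [[-0.999, 0.044, 0.001], [0.044, 0.999, -0.0], [-0.001, -0.0, -1.0]] [ 0.1677  0.4501 -0.0597  2.0249  0.0421  0.6666  1.6076]
tab scene [(0.3, array([321.7, 286.3]))]
tab side [(0.84, array([285.1, 309. ]))]
tab wrist [(0.72, array([283.5, 251.5]))]
    [ 0.4967 -0.1124  0.0498] [array([ 0.4, -0.3]), array([ 0.4, -1.5])]
carrier scene [(0.92, array([274.7, 279.6]))]
carrier side [(0.58, array([306.6, 304.1]))]
carrier wrist [(0.81, array([281.4, 311.6]))]
    [ 0.5584 -0.1166  0.0165] [array([-0.2, -0.7]), array([ 1.5, -0.7]), array([-0.4, -4.2])]
handle scene [(0.68, array([258.4, 177. ])), (0.33, array([291.4, 346.9]))]
handle side [(0.57, array([239. , 170.6]))]
handle wrist [(0.37, array([279.2, 308.3]))]
    [0.5738 0.0746 0.2429] [array([-0.6, -0.6]), array([1. , 0.6])]
[ 0.4218 -0.1115  0.2254]
```

View pics/wrist2.png

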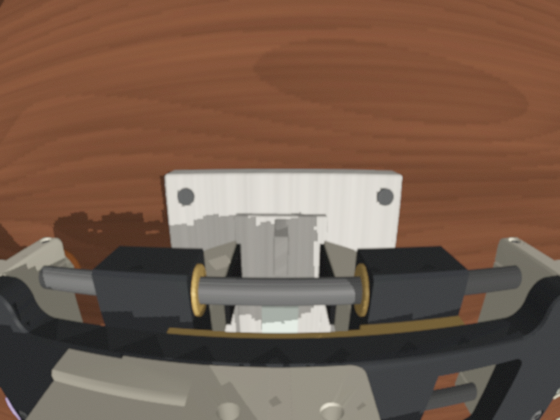

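```bash
python3 -m handwheel '[[0,0,0.6,0,0,0],[0,0,0.6,0,0,0],[0,0,0.4,0,0,0],[0,0,0,0,0,0],[0,0,0,0,0,0]]'
python3 -m handwheel '[[0,0,0,0,0,0],[0,0,0,0,0,0],[0,0,0,0,0,0],[0,0,0,0,0,0],[0,0,0,0,0,0],[0,0,0,0,0,0]]' 0 12
python3 -c "
from h import *
print(observe()['position'],observe()['force'])"
```

```text
clock: 7.65
position: [0.4946, -0.1146, 0.0345]
ee_rot: [-0.069, -3.14, -0.0]
force: [0.6, -0.1, 0.4]
width: 0.45
gripper_force: 0.0
clock: 8.15
position: [0.4951, -0.1147, 0.0349]
ee_rot: [0.069, 3.14, -0.0]
force: [-0.7, -0.6, 1.3]
width: 0.084
gripper_force: 12.0
[ 0.49506949 -0.11466665  0.03494456] [-0.6841629  -0.61125826  1.30963331]
```

```bash
python3 -m handwheel '[[-0.35,-0.12,0,0,0,0],[-0.35,-0.12,0,0,0,0],[-0.35,-0.12,0,0,0,0],[-0.35,-0.12,0,0,0,0],[-0.35,-0.12,0,0,0,0],[-0.35,-0.1,0,0,0,0],[0,0,0,0,0,0],[0,0,0,0,0,0]]'
python3 -m handwheel '[[0,-0.05,0,0,0,0],[0,-0.05,0,0,0,0],[0,0,0,0,0,0]]'
python3 -m handwheel '[[-0.05,0,0,0,0,0],[-0.05,0,0,0,0,0],[-0.05,0,0,0,0,0],[0,0,0,0,0,0]]'
```

```text
clock: 8.82
position: [0.5376, -0.131, 0.0348]
ee_rot: [0.07, 3.139, -0.001]
force: [1.9, -0.6, 2.1]
width: 0.085
gripper_force: 12.0
clock: 9.07
position: [0.5362, -0.1324, 0.0348]
ee_rot: [0.069, 3.14, 0.0]
force: [1.3, 0.9, 0.9]
width: 0.086
gripper_force: 12.0
clock: 9.4
position: [0.5368, -0.1326, 0.0347]
ee_rot: [-0.069, -3.137, -0.0]
force: [-7.0, 1.7, 10.4]
width: 0.087
gripper_force: 12.0
```

```bash
python3 -m handwheel '[[0,-0.05,0,0,0,0],[0,-0.05,0,0,0,0],[0,0,0,0,0,0],[0,0,0,0,0,0]]'
python3 -m handwheel '[[0,-0.05,0,0,0,0],[0,-0.05,0,0,0,0],[0,0,0,0,0,0],[0,0,0,0,0,0]]'
python3 look.py 3 tab carrier corner handle
```

```text
clock: 9.73
position: [0.5382, -0.1343, 0.0347]
ee_rot: [-0.069, -3.139, -0.0]
force: [-4.6, 1.8, 6.9]
width: 0.087
gripper_force: 12.0
clock: 10.07
position: [0.5382, -0.1344, 0.0348]
ee_rot: [-0.067, -3.139, -0.003]
force: [-3.5, 8.0, 7.8]
width: 0.084
gripper_force: 12.0
10.2167 [ 0.5382 -0.1344  0.0347] [[-0.999, 0.043, -0.002], [0.043, 0.999, 0.002], [0.002, 0.002, -1.0]] [ 0.1899  0.5574 -0.0556  1.9324  0.0452  0.655   1.635 ]
tab scene []
tab side [(0.68, array([310.9, 301.8])), (0.45, array([241. , 174.3]))]
tab wrist [(0.74, array([279.5, 277.7]))]
    [ 0.5434 -0.1351  0.0462] [array([-0.3,  0.2]), array([-0.3,  1.3])]
carrier scene [(0.73, array([293.9, 282.6]))]
carrier side [(0.71, array([332.3, 294.9])), (0.49, array([388. , 376.6]))]
carrier wrist [(0.92, array([282.8, 336.9]))]
    [ 0.6098 -0.1377  0.0106] [array([ 0.3, -1.5]), array([-0.4,  1.6]), array([-3.3,  0.8])]
corner scene [(0.58, array([326.8, 283.4]))]
corner side [(0.87, array([362.1, 282.5]))]
corner wrist []
    [ 0.7    -0.158  -0.0089] [array([-0.8, -1.9]), array([2.1, 1.8])]
handle scene []
handle side [(0.56, array([242. , 173.2]))]
handle wrist []
[ 0.4651 -0.1317  0.1932]
```

```bash
python3 -m handwheel '[[-0.1,0,0,0,0,0],[-0.1,0,0,0,0,0],[0,0,0,0,0,0],[0,0,0,0,0,0]]'
python3 -m handwheel '[[-0.1,0,0,0,0,0],[-0.1,0,0,0,0,0],[0,0,0,0,0,0],[0,0,0,0,0,0]]'
```

```text
clock: 11.15
position: [0.5397, -0.1345, 0.0342]
ee_rot: [-0.067, -3.134, -0.004]
force: [-10.8, 8.0, 11.8]
width: 0.086
gripper_force: 12.0
clock: 11.48
position: [0.5434, -0.1346, 0.034]
ee_rot: [-0.067, -3.134, -0.004]
force: [-10.5, 7.8, 10.1]
width: 0.086
gripper_force: 12.0
```

```bash
python3 -m handwheel '[[-0.1,0,0,0,0,0],[-0.1,0,0,0,0,0],[0,0,0,0,0,0],[0,0,0,0,0,0]]'
python3 -m handwheel '[[-0.1,0,0,0,0,0],[0,0,0,0,0,0],[0,0,0,0,0,0]]'
```

```text
clock: 11.82
position: [0.546, -0.1347, 0.0335]
ee_rot: [-0.067, -3.131, -0.004]
force: [-12.5, 8.3, 8.2]
width: 0.088
gripper_force: 12.0
clock: 12.07
position: [0.5474, -0.1348, 0.0332]
ee_rot: [-0.067, -3.13, -0.004]
force: [-14.7, 8.9, 7.4]
width: 0.088
gripper_force: 12.0
```

Run:
```python
from h import *
g=cam("wrist"); save(g,"pics/w4.png"); cv2.imwrite("pics/c4.png",cv2.resize(g["image"][180:360,130:430],(800,480),interpolation=cv2.INTER_CUBIC)[:,:,::-1])
print(g["p"],observe()["force"])
```

```text
[ 0.47570923 -0.13220614  0.19228769] [-13.58282909   8.27758091   7.32577146]
```

View pics/c4.png

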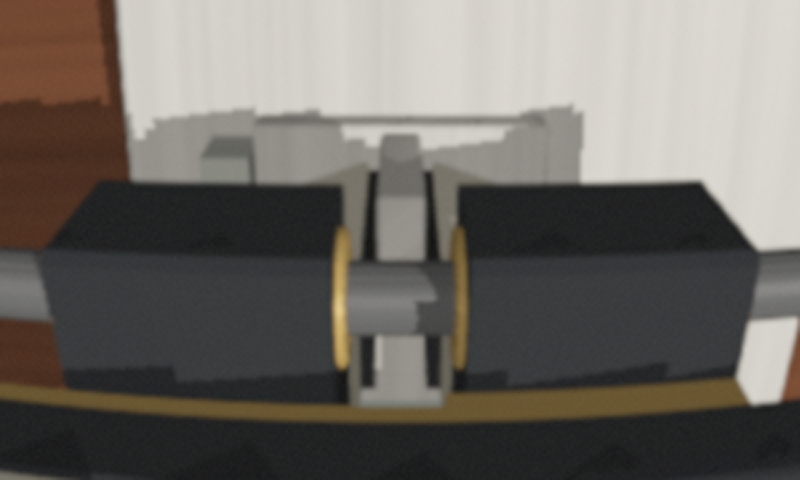

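Run:
```python
from h import *
g=cam("wrist")
def W(c,z): return onz(g,(130+(c[0]+.5)*.375-.5,180+(c[1]+.5)*.375-.5),z)
O=np.array([.634,-.139]); a=np.radians(-2.5); M=np.array([[np.cos(a),np.sin(a)],[-np.sin(a),np.cos(a)]])
for n,c,z in [("carFL",(258,123),.028),("carFR",(545,122),.028),("carFmid_bottom",(400,117),.02),("railFtop_in",(254,157),.034),("railFbase_in",(254,138),.02),("railFtopout",(203,157),.034),("tabfrontTop",(400,196),.062),("tabback",(400,388),.062)]:
    p=W(c,z); print(n,p.round(4),(M@(p[:2]-O)).round(4))
```

```text
carFL [ 0.5285 -0.1627  0.028 ] [-0.1044 -0.0283]
carFR [ 0.5309 -0.105   0.028 ] [-0.1045  0.0295]
carFmid_bottom [ 0.531  -0.1342  0.02  ] [-0.1031  0.0003]
railFtop_in [ 0.5336 -0.163   0.034 ] [-0.0993 -0.0284]
railFbase_in [ 0.5344 -0.1653  0.02  ] [-0.0984 -0.0307]
railFtopout [ 0.5332 -0.1733  0.034 ] [-0.0992 -0.0387]
tabfrontTop [ 0.531  -0.1343  0.062 ] [-0.1031  0.0002]
tabback [ 0.5693 -0.136   0.062 ] [-0.0648  0.0002]
```

```bash
python3 -m handwheel '[[0.1,0,0,0,0,0],[0.05,0,0,0,0,0],[0,0,0,0,0,0],[0,0,0,0,0,0],[0,0,0,0,0,0],[0,0,0,0,0,0]]' 0.25
python3 -m handwheel '[[0,0,-0.4,0,0,0],[0,0,-0.8,0,0,0],[0,0,-1,0,0,0],[0,0,-1,0,0,0],[0,0,-1,0,0,0],[0,0,-1,0,0,0],[0,0,-1,0,0,0],[0,0,-1,0,0,0]]'
python3 -m handwheel '[[0,0,-1,0,0,0],[0,0,-1,0,0,0],[0,0,-1,0,0,0],[0,0,-1,0,0,0],[0,0,-1,0,0,0],[0,0,-1,0,0,0],[0,0,0,0,0,0],[0,0,0,0,0,0]]'
python3 look.py 5 carrier tab handle
cd pics; python3 -c "
import cv2
cv2.imwrite('c5.png',cv2.resize(cv2.imread('wrist5.png')[120:330,150:430],(800,600),interpolation=cv2.INTER_CUBIC))"
```

```text
clock: 12.67
position: [0.5503, -0.1373, 0.0348]
ee_rot: [0.07, 3.14, -0.0]
force: [-0.5, -0.1, 0.3]
width: 0.248
gripper_force: 0.0
clock: 13.33
position: [0.5499, -0.1371, 0.1805]
ee_rot: [0.069, 3.14, -0.0]
force: [0.4, -0.6, 0.1]
width: 0.253
gripper_force: 0.0
clock: 14.0
position: [0.5505, -0.1372, 0.3004]
ee_rot: [0.069, 3.138, -0.001]
force: [0.2, -0.2, -0.3]
width: 0.249
gripper_force: 0.0
14.15 [ 0.5494 -0.137   0.298 ] [[-0.999, 0.044, -0.001], [0.044, 0.999, 0.0], [0.001, 0.0, -1.0]] [ 0.1873  0.292  -0.0493  1.6062  0.015   1.245   1.6621]
carrier scene [(0.72, array([295.5, 282.5]))]
carrier side [(0.86, array([331.6, 293. ]))]
carrier wrist [(0.55, array([282.7, 213.4])), (0.3, array([279.8, 241.3]))]
    [ 0.6111 -0.1375  0.0129] [array([-0.9, -1.9]), array([0.7, 2.3]), array([-1.4,  1.8])]
tab scene [(0.77, array([274.3, 282.3]))]
tab side [(0.65, array([314.4, 301.1]))]
tab wrist [(0.77, array([282. , 173.6]))]
    [ 0.5496 -0.1367  0.0422] [array([-0.5, -0.6]), array([-1.1,  1. ]), array([-1.9,  2.7])]
handle scene [(0.67, array([257.7, 178.8]))]
handle side [(0.7, array([239.4, 174.7]))]
handle wrist [(0.77, array([521.5, 235.8]))]
    [0.5726 0.0755 0.236 ] [array([-0.4, -0.9]), array([ 0.1, -0.4]), array([-3.2, -0.7])]
[ 0.4762 -0.1339  0.4568]
```

View pics/c5.png

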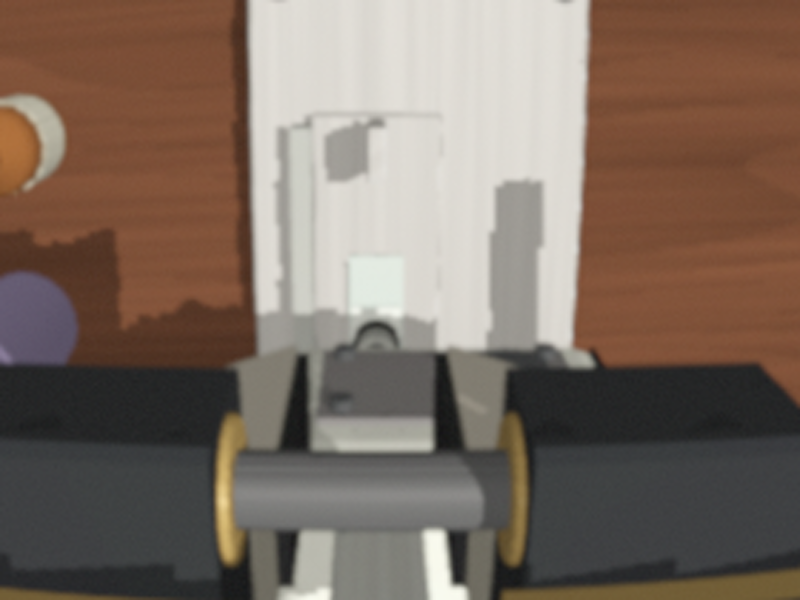

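```bash
python3 - <<'E'
from h import *
g=cam("wrist")
def W(c,z): return onz(g,(150+(c[0]+.5)*.35-.5,120+(c[1]+.5)*.35-.5),z)
a=np.radians(-2.5); u=np.array([np.cos(a),np.sin(a)])
A=W((375,116),.028);B=W((300,127),.034); print("gap front",u@(B-A)[:2])
E
python3 -m handwheel '[[-0.1,1,0,0,0,0],[-0.1,1,0,0,0,0],[-0.1,1,0,0,0,0],[-0.1,1,0,0,0,0],[-0.1,1,0,0,0,0],[0,1,0,0,0,0],[0,1,0,0,0,0],[0,1,0,0,0,0]]' 0.6 30
python3 -m handwheel '[[0,1,0,0,0,0],[0,1,0,0,0,0],[0,0.3,0,0,0,0],[0,0,0,0,0,0],[0,0,0,0,0,0]]'
python3 look.py 6 handle carrier
```

```text
gap front 0.00418575854147761
clock: 15.32
position: [0.5671, 0.0233, 0.2988]
ee_rot: [0.069, 3.141, 0.0]
force: [-0.4, 0.5, -0.5]
width: 0.599
gripper_force: 0.0
clock: 15.73
position: [0.5691, 0.0674, 0.2987]
ee_rot: [-0.069, -3.141, 0.001]
force: [0.8, -0.1, -0.3]
width: 0.601
gripper_force: 0.0
15.8833 [0.5692 0.0665 0.2987] [[-0.999, 0.046, 0.0], [0.046, 0.999, -0.001], [-0.0, -0.001, -1.0]] [-0.1051  0.3078 -0.1404  1.584   0.0454  1.2531  1.2713]
handle scene [(0.57, array([258.8, 175.1]))]
handle side [(0.83, array([239.4, 172.4]))]
handle wrist [(0.71, array([283.6, 227.2]))]
    [0.5718 0.0716 0.2451] [array([-1.4,  1.8]), array([ 0.8, -1.3]), array([4. , 3.6])]
carrier scene [(0.71, array([294.3, 283.7]))]
carrier side [(0.78, array([333.6, 295.6])), (0.37, array([240.7, 173.7]))]
carrier wrist [(0.77, array([143.2, 207.8])), (0.47, array([284.6, 229.9]))]
    [ 0.6094 -0.143   0.013 ] [array([ 0.4, -1.3]), array([0.3, 1.4]), array([-0.7, -0.6])]
[0.4958 0.0698 0.457 ]
```

View pics/wrist6.png

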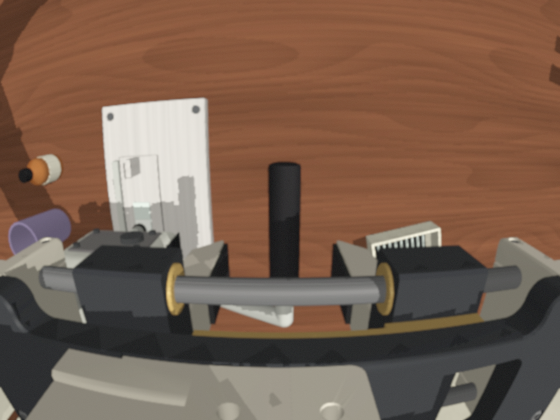

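```bash
python3 -m handwheel '[[0,0.1,1,0,0,0],[0,0,1,0,0,0],[0,0,1,0,0,0],[0,0,0.65,0,0,0],[0,0,0,0,0,0],[0,0,0,0,0,0]]'
python3 -m handwheel '[[0,0,0,0,0,0],[0,0,0,0,0,0],[0,0,0,0,0,0],[0,0,0,0,0,0],[0,0,0,0,0,0],[0,0,0,0,0,0]]' 0 30
```

```text
clock: 16.68
position: [0.5689, 0.0701, 0.2256]
ee_rot: [-0.069, -3.14, 0.0]
force: [0.1, 0.4, 0.8]
width: 0.604
gripper_force: 0.0
clock: 17.18
position: [0.5692, 0.0694, 0.2259]
ee_rot: [0.07, 3.14, -0.002]
force: [-0.3, 2.5, 3.4]
width: 0.228
gripper_force: 30.0
```

```bash
python3 -m handwheel '[[0,0.1,0.2,0,0,0],[0,0.1,0.2,0,0,0],[0,0.09,0.2,0,0,0],[0,0.09,0.2,0,0,0],[0,0,0,0,0,0],[0,0,0,0,0,0]]'
python3 -m handwheel '[[0,0,0,0,0,0]]'
```

```text
clock: 17.68
position: [0.5696, 0.077, 0.2092]
ee_rot: [-0.07, -3.141, 0.002]
force: [-0.7, -5.7, 3.6]
width: 0.231
gripper_force: 30.0
clock: 17.77
position: [0.5696, 0.0769, 0.2093]
ee_rot: [-0.07, -3.141, 0.002]
force: [-0.9, -6.5, 4.0]
width: 0.235
gripper_force: 30.0
```

```bash
cat > f.py <<'E'
from cell import observe
import numpy as np
s=observe(); p=s["position"]; f=np.array(s["force"])
c=np.radians(2.5); fy=f[1]*np.cos(c)+f[0]*np.sin(c)
a=np.arcsin(np.sin(.49)+(p[2]-.2259)/.18)
print("th %.3f  tang %.2f rad %.2f  yerr %.4f"%(.49-a, f[2]*np.cos(a)-fy*np.sin(a), fy*np.cos(a)+f[2]*np.sin(a), p[1]-.0694-.18*(np.cos(a)-np.cos(.49))), s["clock"], s["width"])
E
python3 f.py
python3 -m handwheel '[[0,0.02,0.22,0,0,0],[0,0.03,0.22,0,0,0],[0,0,0,0,0,0]]'; python3 f.py
python3 -m handwheel '[[0,0.06,0.22,0,0,0],[0,0.06,0.22,0,0,0],[0,0,0,0,0,0]]'; python3 f.py
python3 -m handwheel '[[0,0.06,0.22,0,0,0],[0,0.05,0.22,0,0,0],[0,0,0,0,0,0]]'; python3 f.py
```

```text
th 0.102  tang 6.18 rad -4.52  yerr -0.0003 17.7667 0.2348889542220177
clock: 18.02
position: [0.5698, 0.0801, 0.2005]
ee_rot: [0.068, 3.14, 0.002]
force: [0.3, 0.6, 5.4]
width: 0.23
gripper_force: 30.0
th 0.154  tang 4.87 rad 2.30  yerr -0.0005 18.0167 0.2299872778504274
clock: 18.27
position: [0.5699, 0.0827, 0.1919]
ee_rot: [0.067, 3.14, 0.002]
force: [0.0, 1.4, 5.5]
width: 0.234
gripper_force: 30.0
th 0.204  tang 4.84 rad 2.91  yerr -0.0005 18.2667 0.23420093775425327
clock: 18.52
position: [0.57, 0.085, 0.1832]
ee_rot: [0.067, 3.14, 0.002]
force: [0.1, 2.3, 5.8]
width: 0.233
gripper_force: 30.0
th 0.254  tang 5.13 rad 3.59  yerr -0.0006 18.5167 0.23275796332156948
```

```bash
python3 -m handwheel '[[0,0.05,0.22,0,0,0],[0,0.05,0.22,0,0,0],[0,0,0,0,0,0]]' >/dev/null; python3 f.py
python3 -m handwheel '[[0,0.04,0.22,0,0,0],[0,0.04,0.22,0,0,0],[0,0,0,0,0,0]]' >/dev/null; python3 f.py
```

```text
th 0.304  tang 6.04 rad 2.67  yerr -0.0006 18.7667 0.2269950001960146
th 0.352  tang 8.07 rad 2.84  yerr -0.0006 19.0167 0.22729212993003026
```

```bash
python3 -m handwheel '[[0,0.04,0.22,0,0,0],[0,0.03,0.22,0,0,0],[0,0,0,0,0,0]]' >/dev/null; python3 f.py
python3 -m handwheel '[[0,0.02,0.22,0,0,0],[0,0.02,0.22,0,0,0],[0,0,0,0,0,0]]' >/dev/null; python3 f.py
```

```text
th 0.400  tang 11.38 rad 1.80  yerr -0.0005 19.2667 0.23123782367598825
th 0.447  tang 14.46 rad 1.31  yerr -0.0003 19.5167 0.22973090704242524
```

```bash
python3 -m handwheel '[[0,0,0.13,0,0,0],[0,0,0.12,0,0,0],[0,0,0,0,0,0]]' >/dev/null; python3 f.py
python3 -m handwheel '[[0,0,0,0,0,0],[0,0,0,0,0,0],[0,0,0,0,0,0],[0,0,0,0,0,0],[0,0,0,0,0,0],[0,0,0,0,0,0],[0,0,0,0,0,0],[0,0,0,0,0,0]]' >/dev/null; python3 f.py
python3 -m handwheel '[[0,0,0,0,0,0],[0,0,0,0,0,0],[0,0,0,0,0,0],[0,0,0,0,0,0],[0,0,0,0,0,0],[0,0,0,0,0,0]]' >/dev/null; python3 f.py
```

```text
th 0.473  tang 14.93 rad 0.78  yerr -0.0002 19.7667 0.23102835989917472
th 0.471  tang 14.28 rad -0.31  yerr -0.0002 20.4333 0.2310504297744806
th 0.471  tang 16.47 rad 0.93  yerr -0.0002 20.9333 0.2290587064889989
```

```bash
python3 -m handwheel '[[0,0,-0.12,0,0,0],[0,0,-0.13,0,0,0],[0,-0.02,-0.2,0,0,0],[0,-0.02,-0.2,0,0,0],[0,-0.02,-0.2,0,0,0],[0,-0.03,-0.2,0,0,0],[0,-0.03,-0.2,0,0,0],[0,-0.03,-0.2,0,0,0]]' >/dev/null; python3 f.py
python3 -m handwheel '[[0,-0.04,-0.2,0,0,0],[0,-0.04,-0.2,0,0,0],[0,-0.04,-0.2,0,0,0],[0,-0.05,-0.2,0,0,0],[0,-0.05,-0.2,0,0,0],[0,-0.05,-0.2,0,0,0],[0,0,0,0,0,0]]' >/dev/null; python3 f.py
```

```text
th 0.315  tang 0.87 rad -0.56  yerr -0.0012 21.6 0.2303572431025071
th 0.176  tang 1.08 rad -4.78  yerr -0.0025 22.1833 0.22825620745835287
```

```bash
python3 -m handwheel '[[0,-0.12,-0.2,0,0,0],[0,-0.1,-0.2,0,0,0],[0,-0.07,-0.2,0,0,0],[0,-0.07,-0.2,0,0,0],[0,0,0,0,0,0]]' >/dev/null; python3 f.py
python3 -m handwheel '[[0,-0.08,-0.17,0,0,0],[0,-0.08,-0.17,0,0,0],[0,-0.08,-0.17,0,0,0],[0,-0.05,-0.12,0,0,0],[0,0,0,0,0,0],[0,0,0,0,0,0]]'; python3 f.py
```

```text
th 0.081  tang 1.14 rad -4.81  yerr -0.0038 22.6 0.2332797006956209
clock: 23.1
position: [0.5676, 0.0689, 0.2207]
ee_rot: [-0.067, -3.136, -0.001]
force: [12.4, 2.5, -33.0]
width: 0.23
gripper_force: 30.0
th 0.033  tang -30.91 rad -11.86  yerr -0.0031 23.1 0.2297726579006005
```

```bash
python3 -m handwheel '[[0,0,0.1,0,0,0],[0,0,0.1,0,0,0],[0,0,0,0,0,0]]'; python3 f.py
```

```text
clock: 23.35
position: [0.5679, 0.0692, 0.22]
ee_rot: [-0.067, -3.138, -0.001]
force: [1.2, 3.8, -9.9]
width: 0.231
gripper_force: 30.0
th 0.037  tang -10.56 rad -0.91  yerr -0.0032 23.35 0.23077284890552507
```

```bash
python3 -m handwheel '[[0,0,0.05,0,0,0],[0,0,0,0,0,0],[0,0,0,0,0,0],[0,0,0,0,0,0],[0,0,0,0,0,0],[0,0,0,0,0,0]]' 0.6
python3 -m handwheel '[[0,0,-0.4,0,0,0],[0,0,-1,0,0,0],[0,0,-1,0,0,0],[0,0,-1,0,0,0],[0,0,-1,0,0,0],[0,0,-1,0,0,0],[0,0,0,0,0,0],[0,0,0,0,0,0]]'
python3 look.py 7 handle carrier ram
```

```text
clock: 23.85
position: [0.5691, 0.0677, 0.22]
ee_rot: [0.07, 3.14, -0.0]
force: [0.6, 0.2, -0.1]
width: 0.586
gripper_force: 0.0
clock: 24.52
position: [0.5696, 0.068, 0.3294]
ee_rot: [0.069, 3.138, 0.001]
force: [-0.3, -0.2, -0.8]
width: 0.6
gripper_force: 0.0
24.6667 [0.5685 0.0678 0.327 ] [[-0.999, 0.044, -0.001], [0.044, 0.999, -0.0], [0.001, -0.0, -1.0]] [-0.107   0.2934 -0.1406  1.5352  0.0418  1.3174  1.2746]
handle scene [(0.9, array([259.4, 177.9]))]
handle side []
handle wrist [(0.81, array([282.6, 216.8]))]
    [0.5744 0.0701 0.2395] [array([-0.9,  0.5]), array([0.5, 3.3])]
carrier scene [(0.92, array([293.9, 284.5]))]
carrier side [(0.58, array([334.2, 293.7]))]
carrier wrist [(0.27, array([145.7, 224.4]))]
    [ 0.6011 -0.1528  0.0321] [array([-0.6, -1.4]), array([1.6, 1.4])]
ram scene [(0.76, array([306.1, 274.8]))]
ram side [(0.78, array([341.2, 276.3]))]
ram wrist [(0.5, array([146. , 225.1]))]
    [ 0.6395 -0.1403  0.043 ] [array([-1.1, -1.3]), array([1.3, 1.7]), array([-0.2,  1.5])]
[0.4954 0.0709 0.4858]
```

View pics/wrist7.png

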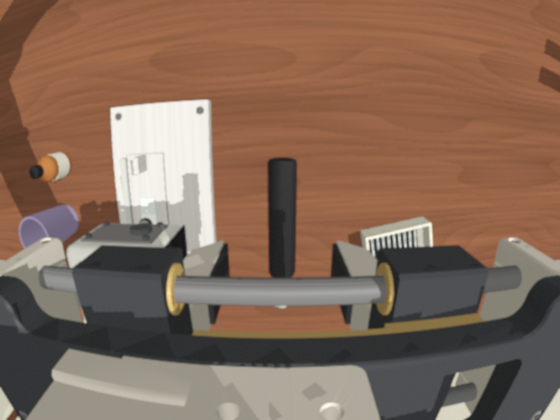

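The picture shows the lever up, with the handle bar at (283, 215). The carrier is still against the rail, with its front-left corner near (125, 155). The bottle, tumbler and slide box stand where they were, and the gripper is clear of everything.

```bash
python3 -c "
from cell import sign_off; print(sign_off())"
```

```text
the job is handed in; nothing more can be done
None
```

I handed the job in at about 25 s without seeing a verdict: the carrier measured flush in the corner, the foot was held at about 39 N (estimated from the handle pull) for just over a second, and the lever was eased back to its rest and released with nothing else disturbed.

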